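Snap the jade's display case shut at the market stall

TASK

The buyer has settled on the green jade. Press down the lid of the display case that holds the green stone until its spring hinge snaps over and the lid stays fully shut by itself, then take the hand away; leave the case with the brown stone standing ajar as it is.

Things in the scene. Friction and masses are not known exactly. Their poses are not given: they have to be found in the camera images.
- green_lid (a joint): Clear-paned lid of the dark wood case (130 deep, 110 wide, 45 mm high, fixed on a 4-34 mm grey plinth) with the GREEN jade. Hinged on its far side, front lifts. Rad: 0 ajar, rest at start; grows as pressed to 0.30 = shut. Over-centre spring: at the pad, force peaks at about 7 N some 12 mm down, then fades; past 0.24 (pad 7 mm above shut) it snaps shut and stays; let go earlier it springs back.
- green_pad (a point): Centre of the upper face of the brass press pad (22 x 56 mm) at the middle of the front edge of the green stone's lid, 117 mm from the hinge; moves with the lid. From ajar to shut it comes down 33 mm and 9 mm farther out from the hinge; shut, it is 57 mm above the plinth. Axes: x from front edge to hinge (tilts with the lid), y along the front edge, z out of the upper face.
- brown_lid (a joint): Lid of the other case: same case, plinth (its own height), lid and hinge, but with a BROWN stone slice inside. Angle in rad, 0 = ajar as at the start, 0.30 = shut. To be left ajar.
- brown_pad (a point): Centre of the upper face of the brass press pad on the lid of the brown stone's case, axes as for the green one.

How it is judged:
By the outcome, as a careful person would: the job done as asked, in the order asked, and still so for the second after the job is handed in, with the robot touching nothing.
It also fails if it takes over 32 s, if anything falls off the work surface, if the arm or the gripper's body presses on something with over 40 N, if the wrist force passes 120 N, or if a joint passes its speed limit or range.

ROBOT

A 6-joint arm with a two-finger parallel gripper is mounted at the origin on the work surface. World frame = base frame: x ahead of the robot, y to its left, z up, the work surface at z = 0. Lengths are in m, angles in rad, forces in N, time in s.
With the tool pointing down it reaches from about 0.275 to 0.75 m from the base axis. Payload 10.2 kg.
Tool frame: the origin (TCP) lies midway between the tips of the shut fingers; the grasp point (between the pads) lies 19 mm behind it (bot.grip_depth is the distance from the TCP to the grasp point, in m); z points along the fingers, y is the direction in which the jaws open and shut (so a half turn about z gives the same grasp; the last joint's range is limited). The gripper opens to 85 mm and grips with 20 to 120 N. Pads are 22 mm wide; open, the fingers measure 114 mm over their backs; the gripper's body (76 mm by 85 mm) begins 54 mm behind the grasp point. The pads swing forward as they close: fully open they stand 13 mm farther back than shut.
Start: joints at [-1.551, 0.313, 1.498, -0, 1.331, -0.223], TCP at [0.126, -0.51, 0.231] pointing down, gripper open.
Joint ranges: [-2.94, 2.94], [-0.97, 2.17], [0.19, 2.56], [-1.23, 4.37], [0.02, 3.11], [-2.88, 2.88]. Speed limits (rad/s): [2.39, 2.39, 3.01, 3.14, 3.14, 3.14].

INTERFACE

Orientations are given as a 3x3 rotation matrix whose columns are the frame's x, y, z axes.
In Python, from workcell import bot, capture, ticket, recognise, cut_out, place_of gives the robot as it stands.
- The arm moves only by the shell command python3 -m crank 'ROWS' [FORCE]. ROWS is JSON, a list of rows, each an object with "linear": the shift along the tool's x, y, z in units of 30 mm (1.0 is 30 mm), a list of three; "rot": the turn, a rotation vector about the tool's x, y, z in units of 5 degrees (1.0 is 5 degrees), a list of three; "hand": the opening in per cent of the stroke, from 0 (shut) to 100 (fully open). In form: [{"linear": [tx, ty, tz], "rot": [wx, wy, wz], "hand": hand}, ...]. A call has 1 to 8 rows; each row is the pose to reach, as a shift and turn from the pose commanded when the call began, along the tool's axes at that moment; what a row does not reach only later rows make up. A row lasts 1/12 s, in which the tool goes at most 41.7 mm and 7.16 degrees, less where a joint would pass 70% of its speed; a pose out of reach is approached as far as the arm can. A call with a gripper value outside its range is refused whole. The fingers move at their own pace and stop on an object; FORCE is the grip in N (left out, the last holds). Time passes only in rows, so rows that repeat a pose let the fingers close. It gives the time, the measured TCP pose, the force and the opening at its end, in the units of the state.
- bot.observe(): the state, without advancing time (a new reading comes with each control period).
- capture(name): name is "side" or "top"; returns a dict with "img" (384x512x3 uint8, red, green, blue), "depth" (384x512 float32, m along the optical axis (not along the pixel's ray), 0 where there is no reading), "fx", "fy", "cx", "cy" (pixels), "R" (3x3) and "t" (3): a world point X has camera coordinates R X + t. Camera axes: x right, y down, z forward; pixel columns grow to the right and rows downward; lengths in m; the calibration is good to about 2 mm. A picture is of the moment at which its call begins.
- ticket.close_job(): hands the job in, once; it reports no verdict.
Trained networks look in a picture, given as the dict that the camera call returned (one of the last four; its "shot" number tells which), for a name from the list of things; names that differ only in an ending like _2 or _b are one class to them, and where a whole thing is asked for, a point or a joint stands for the part that bears it (a point fixed in the world has none). Each returns a list of dicts, best first, with "confidence" (0 to 1); they miss things now and then, are a little off and sometimes report something else, mostly with a low value. They report only what shows in the picture. A call takes as long as a camera call.
- recognise(picture, label): "uv" ([column, row] in pixels, amid what is visible of it).
- cut_out(picture, label): "mask" (384x512 bool, what is visible of it) and "uv" ([column, row] in pixels, amid what is visible of it).
- place_of(picture, label): "uv" ([column, row] in pixels: a listed point, or the origin of a listed thing).
The state is a dict: "clock": time; "joint_pos": joint angles; "dq": joint speeds; "effort": joint torques, N m; "position": TCP position; "eef_rot": TCP orientation; "ft_force": force on the tool from outside, world axes, zero at the start; "ft_torque": the same for the moment, N m; "finger_gap": opening from 0.0 (shut) to 1.0 (fully open).
Only numpy, scipy, OpenCV 4.12 (cv2) and the standard library are available. Lean on these libraries where they do the work, as an engineer would, in place of code of your own. Each camera call takes 0.05 s, during which the arm holds its last target. There are 200 camera calls.

## Working session

There is one attempt and no reset: what is moved stays moved. The work goes in short steps, Python scripts to look and compute and a shell command to move; the robot and the scene stay as the last step left them, time stands still between calls to the robot, and variables do not carry over. Pictures are saved under pics/ and viewed, about 8 in all and at most 12, crops included, and the job is handed in when it is done.

```bash
mkdir -p pics; cat > h.py <<'E'
import numpy as np, cv2
from workcell import bot, capture, ticket, recognise, cut_out, place_of
def world(p,uv,d=None):
    u,v=uv
    if d is None:
        w=p['depth'][int(v)-2:int(v)+3,int(u)-2:int(u)+3]; d=np.median(w[w>0])
    c=np.array([(u-p['cx'])/p['fx']*d,(v-p['cy'])/p['fy']*d,d])
    return p['R'].T@(c-p['t'])
E
python3 - <<'E'
from h import *
ims=[]
for n in('top','side'):
    p=capture(n); ims.append(p['img'])
    for l in('green_pad','brown_pad'):
        for f in (place_of,recognise):
            for r in f(p,l)[:3]: print(n,l,f.__name__,np.round(r['uv'],1),round(r['confidence'],2),np.round(world(p,r['uv']),4))
    cv2.imwrite(f'pics/{n}0.png',cv2.resize(p['img'][:,:,::-1],None,fx=1.5,fy=1.5))
s=bot.observe();print(s['clock'],s['position'],np.round(s['eef_rot'],3),s['ft_force'])
E
```

```text
top green_pad call [216.8 215.5] 0.71 [0.5845 0.0818 0.1048]
top green_pad call [213.2 199.7] 0.68 [0.6265 0.0938 0.0875]
top brown_pad call [359.8 260.4] 0.56 [ 0.4799 -0.2877  0.1061]
top brown_pad call [354.8 239.5] 0.77 [ 0.5328 -0.2791  0.0863]
side green_pad call [230.4 190. ] 0.96 [0.5922 0.0979 0.1001]
side green_pad call [246.9 194.9] 0.9 [0.6336 0.1003 0.0808]
side brown_pad call [194.6 299.3] 0.75 [ 0.4845 -0.2992  0.1044]
side brown_pad call [220.9 300.2] 0.71 [ 0.5303 -0.2889  0.0865]
0.5 [ 0.12622074 -0.50959072  0.23124999] [[ 0.971  0.24   0.   ]
 [ 0.24  -0.971  0.   ]
 [ 0.    -0.    -1.   ]] [ 0.44511886  0.35388847 -0.00599013]
```

View pics/top0.png

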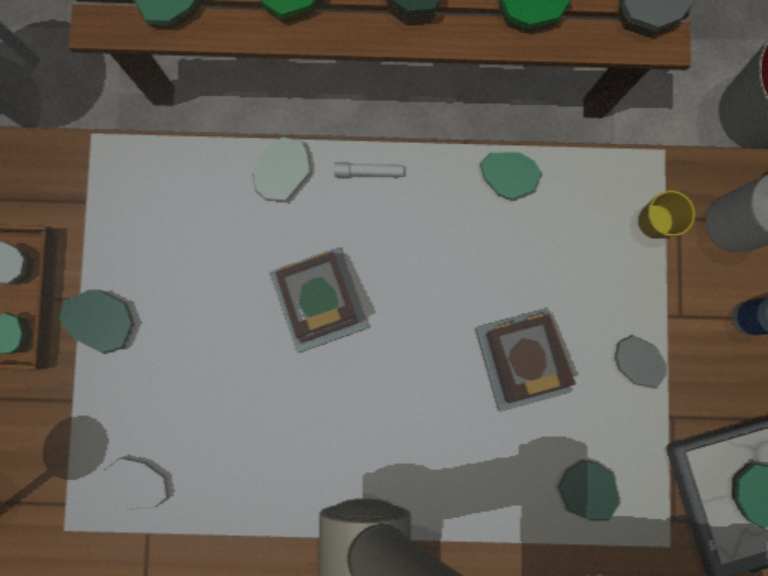

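View pics/side0.png

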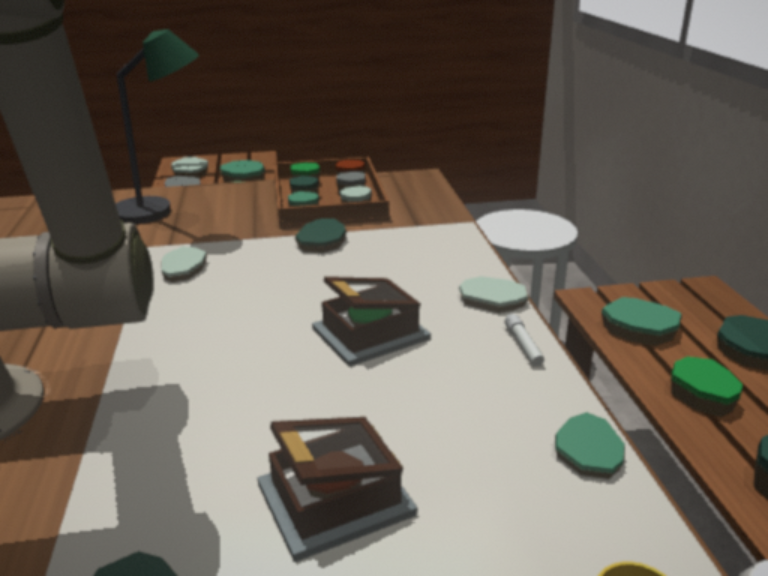

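The green stone's case shows at about (320,300) in the top view, with its brass pad at (323,318). The brown case is at (525,360), to the right and nearer the robot. In the side view the green pad is at (345,287). I'll measure the brass patch and the plinth more precisely.

```bash
python3 - <<'E'
from h import *
for n,c0 in(('top',(215,212)),('side',(230,191))):
    p=capture(n); hsv=cv2.cvtColor(p['img'],cv2.COLOR_RGB2HSV)
    u,v=c0
    print(n,'hsv',hsv[v,u],p['img'][v,u])
    m=cv2.inRange(hsv,(14,110,70),(30,255,255)); k=np.zeros_like(m); k[v-18:v+18,u-22:u+22]=1; m=m*k
    ys,xs=np.where(m>0)
    P=np.array([world(p,(x,y),p['depth'][y,x]) for x,y in zip(xs,ys) if p['depth'][y,x]>0])
    print(len(P),xs.mean(),ys.mean(),'mean',P.mean(0).round(4),'med',np.median(P,0).round(4),P.min(0).round(3),P.max(0).round(3))
    r=cv2.minAreaRect(np.float32(P[:,:2]));print(r)
    for q in cut_out(p,'green_lid')[:1]:
        print(q['uv'],q['confidence'])
        M=q['mask']; y2,x2=np.where(M)
        Q=np.array([world(p,(x,y),p['depth'][y,x]) for x,y in zip(x2,y2) if p['depth'][y,x]>0])
        print(Q.min(0).round(3),Q.max(0).round(3),cv2.minAreaRect(np.float32(Q[:,:2])))
    if n=='top':
        # height map around the green case
        for y in range(160,242,4): print(y,[int(1000*world(p,(x,y),p['depth'][y,x])[2]) for x in range(172,256,4)])
        a=p['img'][150:250,165:265,::-1]; b=None
    else: b=p['img'][165:265,200:300,::-1]
    cv2.imwrite(f'pics/c_{n}.png',cv2.resize(a if n=='top' else b,None,fx=4,fy=4,interpolation=cv2.INTER_CUBIC))
a=cv2.imread('pics/c_top.png');b=cv2.imread('pics/c_side.png');cv2.imwrite('pics/c.png',np.hstack([a,b]))
E
```

```text
top hsv [ 20 127 124] [124 103  62]
154 215.32467532467533 212.2922077922078 mean [0.5927 0.0859 0.1037] med [0.5933 0.0864 0.1039] [0.575 0.058 0.095] [0.61  0.113 0.11 ]
((0.5930213332176208, 0.08587130904197693), (0.01923583447933197, 0.053838543593883514), 21.276268005371094)
160 [3, -6, 0, 2, 1, 6, 5, 5, 0, 0, 0, -3, 1, 3, 3, 4, -3, -2, 0, 3, 1]
164 [-1, -1, -3, 7, 3, 0, 2, 2, 0, -1, 2, 4, -2, -3, 0, 1, 1, -1, 0, 4, 0]
168 [0, -1, 5, -2, 0, 0, -4, 3, 2, -3, 1, 60, 68, 11, 9, -1, -1, 4, 9, 0, 1]
172 [3, 4, 1, 4, 2, 3, 5, 2, 1, 71, 69, 74, 74, 13, 16, -1, 5, -2, 3, 1, 0]
176 [0, 2, 1, 1, 0, 2, 62, 68, 67, 70, 69, 69, 69, 77, 15, 1, 1, 1, -4, -2, -3]
180 [1, 1, 0, 11, 70, 69, 71, 69, 66, 69, 75, 76, 71, 77, 11, 11, 2, 0, 0, 1, 0]
184 [0, 0, -1, 14, 72, 69, 72, 71, 74, 70, 73, 75, 76, 83, 82, 12, 1, 0, 4, -1, 3]
188 [4, 0, 5, 13, 73, 73, 73, 75, 75, 74, 75, 78, 82, 83, 86, 11, -3, 3, 0, 3, -1]
192 [0, 1, 0, 14, 77, 72, 79, 77, 83, 82, 84, 82, 87, 85, 89, 17, 13, 1, 0, 0, 1]
196 [3, 2, 1, 0, 15, 80, 75, 77, 79, 86, 87, 86, 82, 88, 91, 88, 14, 0, 3, 2, 2]
200 [2, 5, 3, 1, 13, 85, 82, 
[... 617 characters left out ...]
10, 4, 1, 2, 2, 2, -1, 0, 5, 2]
232 [-5, 0, -1, 4, 0, 0, 0, 15, 14, 5, 0, -2, 2, 0, 0, 0, 0, 2, 0, 2, 5]
236 [4, 1, 2, 1, -1, 4, 4, 2, 2, 2, 5, 0, 2, 0, 0, 0, 5, -1, 1, -3, 1]
240 [0, -1, 1, 4, 0, 0, -5, -3, -1, -1, 9, 3, 0, 3, 1, -1, 3, 1, -2, 1, -1]
side hsv [ 19 135 172] [172 139  81]
90 229.43956043956044 191.8901098901099 mean [0.5885 0.0859 0.1015] med [0.5888 0.084  0.1019] [0.57  0.053 0.088] [0.607 0.138 0.107]
((0.5864874124526978, 0.09437108784914017), (0.028775129467248917, 0.08239158987998962), 11.204243659973145)
[249.6, 194.0] 0.96
[0.559 0.028 0.063] [0.711 0.164 0.107] ((0.6358625888824463, 0.10141551494598389), (0.12753243744373322, 0.11567526310682297), 20.882659912109375)
```

View pics/c.png

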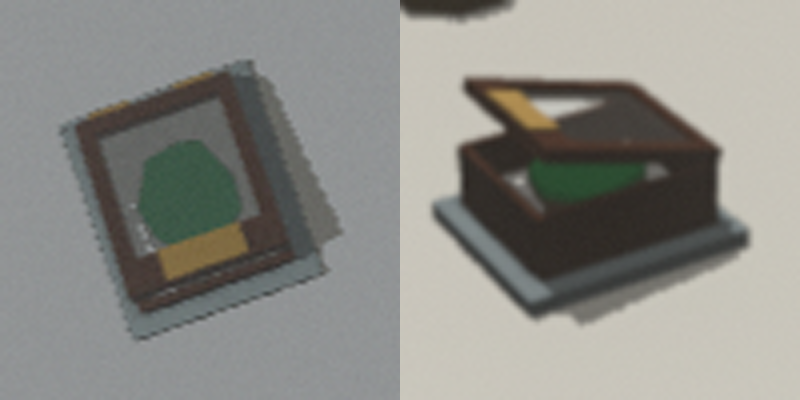

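Findings: the green pad is at about (0.592, 0.086, 0.104), the plinth top at about z 0.013, and the shut pad should be at about z 0.070. The hinge direction is at a yaw of about 21.3°. I'll move above the pad at a safe height with the fingers shut.

```bash
python3 -m crank '[{"linear":[19.85,-15.55,0],"rot":[0,0,-1.5],"hand":0},{"linear":[19.85,-15.55,0],"rot":[0,0,-1.5],"hand":0},{"linear":[19.85,-15.55,0],"rot":[0,0,-1.5],"hand":0},{"linear":[19.85,-15.55,0],"rot":[0,0,-1.5],"hand":0},{"linear":[19.85,-15.55,0],"rot":[0,0,-1.5],"hand":0},{"linear":[19.85,-15.55,0],"rot":[0,0,-1.5],"hand":0},{"linear":[19.85,-15.55,0],"rot":[0,0,-1.5],"hand":0},{"linear":[19.85,-15.55,0],"rot":[0,0,-1.5],"hand":0}]' 40
cat > go.py <<'E'
# prints tool-axis units (30 mm) and yaw units (5 deg) to reach target x y z, tool x at yaw deg
import sys
from h import *
s=bot.observe(); R=np.array(s['eef_rot']); t=np.array(list(map(float,sys.argv[1:4])))
print('clk',round(s['clock'],2),'pos',np.round(s['position'],4),'lin',np.round(R.T@(t-s['position'])/.03,2),
 'yaw',np.degrees(np.arctan2(R[1,0],R[0,0])).round(2),'R',R[:,2].round(3),'F',np.round(s['ft_force'],1),'gap',s['finger_gap'])
E
python3 go.py .592 .086 .231
```

```text
clock: 1.37
position: [0.3323, -0.2452, 0.2316]
eef_rot: [[0.931, 0.365, 0.0], [0.365, -0.931, -0.001], [0.0, 0.001, -1.0]]
ft_force: [0.1, -1.2, 0.5]
finger_gap: 0.0
clk 1.37 pos [ 0.3323 -0.2452  0.2316] lin [12.09 -7.12  0.02] yaw 21.39 R [ 0.    -0.001 -1.   ] F [ 0.1 -1.2  0.5] gap 0.00040641774159537
```

```bash
python3 -m crank '[{"linear":[12.05,-7.1,0],"rot":[0,0,0],"hand":0},{"linear":[12.05,-7.1,0],"rot":[0,0,0],"hand":0},{"linear":[12.05,-7.1,0],"rot":[0,0,0],"hand":0},{"linear":[12.05,-7.1,0],"rot":[0,0,0],"hand":0},{"linear":[12.05,-7.1,0],"rot":[0,0,0],"hand":0},{"linear":[12.05,-7.1,0],"rot":[0,0,0],"hand":0},{"linear":[12.05,-7.1,0],"rot":[0,0,0],"hand":0},{"linear":[12.05,-7.1,0],"rot":[0,0,0],"hand":0}]'
python3 go.py .592 .086 .135
```

```text
clock: 2.03
position: [0.538, 0.0175, 0.2314]
eef_rot: [[0.931, 0.365, 0.0], [0.365, -0.931, -0.0], [0.0, 0.0, -1.0]]
ft_force: [-0.3, -0.3, -0.5]
finger_gap: -0.001
clk 2.03 pos [0.538  0.0175 0.2314] lin [ 2.51 -1.47  3.21] yaw 21.43 R [ 0. -0. -1.] F [-0.3 -0.3 -0.5] gap -0.0011882727034882468
```

```bash
python3 -m crank '[{"linear":[2.5,-1.45,0],"rot":[0,0,0],"hand":0},{"linear":[2.5,-1.45,0],"rot":[0,0,0],"hand":0},{"linear":[2.5,-1.45,0],"rot":[0,0,0],"hand":0},{"linear":[2.5,-1.45,1.6],"rot":[0,0,0],"hand":0},{"linear":[2.5,-1.45,3.0],"rot":[0,0,0],"hand":0},{"linear":[2.5,-1.45,3.0],"rot":[0,0,0],"hand":0},{"linear":[2.5,-1.45,3.0],"rot":[0,0,0],"hand":0},{"linear":[2.5,-1.45,3.0],"rot":[0,0,0],"hand":0}]'
python3 go.py .592 .086 .110
python3 - <<'E'
from h import *
a=capture('top');b=capture('side')
f=lambda i:cv2.resize(i[:,:,::-1],None,fx=4,fy=4,interpolation=cv2.INTER_CUBIC)
cv2.imwrite('pics/d.png',np.hstack([f(a['img'][140:240,165:265]),f(b['img'][145:245,190:290])]))
s=bot.observe(); P=np.array(s['position'])
for p in(a,b):
    c=p['R']@P+p['t']; print('tcp px',p['fx']*c[0]/c[2]+p['cx'],p['fy']*c[1]/c[2]+p['cy'])
E
```

```text
clock: 2.7
position: [0.5918, 0.083, 0.1433]
eef_rot: [[0.931, 0.365, 0.002], [0.365, -0.931, -0.0], [0.002, 0.001, -1.0]]
ft_force: [-0.0, -1.0, 1.1]
finger_gap: 0.0
clk 2.7 pos [0.5918 0.083  0.1433] lin [ 0.04 -0.09  1.11] yaw 21.39 R [ 0.002 -0.    -1.   ] F [-0.  -1.   1.1] gap 0.00020898466759588334
tcp px 215.43494649332678 211.57588841744237
tcp px 230.42796306500412 176.77755698025064
```

View pics/d.png

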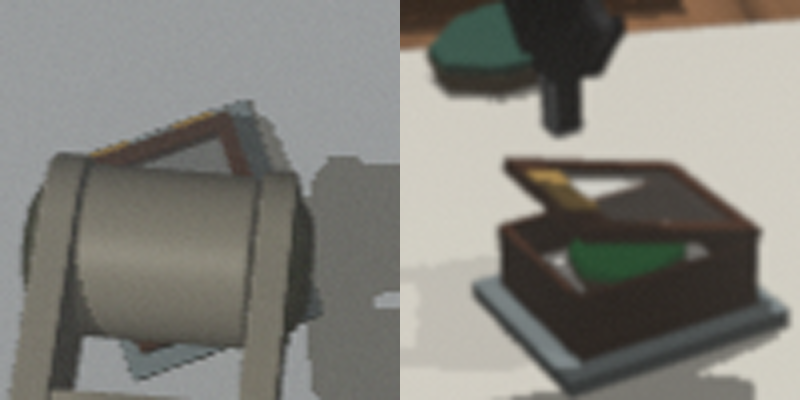

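The fingertip hangs centred over the green pad: in the side crop the tip is at (562,132) and the pad at (562,190). The front of the lid is higher, so the fingertip's front edge touches first. I'll therefore press about 5 mm toward the hinge and then follow the pad outward on the way down.

```bash
python3 -m crank '[{"linear":[0.2,-0.05,0.3],"rot":[0,0,0],"hand":0},{"linear":[0.2,-0.05,0.7],"rot":[0,0,0],"hand":0},{"linear":[0.2,-0.05,1.0],"rot":[0,0,0],"hand":0},{"linear":[0.2,-0.05,1.2],"rot":[0,0,0],"hand":0},{"linear":[0.2,-0.05,1.35],"rot":[0,0,0],"hand":0},{"linear":[0.2,-0.05,1.35],"rot":[0,0,0],"hand":0},{"linear":[0.2,-0.05,1.35],"rot":[0,0,0],"hand":0}]'
python3 go.py .588 .084 .071
```

```text
clock: 3.38
position: [0.5964, 0.0869, 0.1013]
eef_rot: [[0.931, 0.365, 0.001], [0.365, -0.931, 0.0], [0.001, 0.0, -1.0]]
ft_force: [-0.2, 1.6, 2.4]
finger_gap: 0.003
clk 3.38 pos [0.5964 0.0869 0.1013] lin [-0.3  -0.01  1.01] yaw 21.4 R [ 0.001  0.    -1.   ] F [-0.2  1.6  2.4] gap 0.002526042874342239
```

```bash
python3 -m crank '[{"linear":[-0.05,0,0.15],"rot":[0,0,0],"hand":0},{"linear":[-0.1,0,0.3],"rot":[0,0,0],"hand":0},{"linear":[-0.13,0,0.45],"rot":[0,0,0],"hand":0},{"linear":[-0.17,0,0.6],"rot":[0,0,0],"hand":0},{"linear":[-0.17,0,0.6],"rot":[0,0,0],"hand":0}]'
python3 go.py .588 .084 .071
```

```text
clock: 3.8
position: [0.5912, 0.0849, 0.0823]
eef_rot: [[0.931, 0.365, 0.0], [0.365, -0.931, 0.0], [0.0, -0.0, -1.0]]
ft_force: [0.8, 0.9, 2.1]
finger_gap: 0.004
clk 3.8 pos [0.5912 0.0849 0.0823] lin [-0.11 -0.01  0.38] yaw 21.41 R [ 0.  0. -1.] F [0.8 0.9 2.1] gap 0.00425196091755469
```

```bash
python3 -m crank '[{"linear":[-0.04,0,0.13],"rot":[0,0,0],"hand":0},{"linear":[-0.08,0,0.26],"rot":[0,0,0],"hand":0},{"linear":[-0.1,0,0.36],"rot":[0,0,0],"hand":0},{"linear":[-0.1,0,0.36],"rot":[0,0,0],"hand":0}]'
python3 go.py .588 .084 .069
python3 - <<'E'
from h import *
b=capture('side')
cv2.imwrite('pics/e.png',cv2.resize(b['img'][145:245,190:290,::-1],None,fx=5,fy=5,interpolation=cv2.INTER_CUBIC))
E
```

```text
clock: 4.13
position: [0.5879, 0.0838, 0.0709]
eef_rot: [[0.931, 0.365, -0.002], [0.365, -0.931, -0.0], [-0.002, -0.001, -1.0]]
ft_force: [-0.2, -0.4, -0.8]
finger_gap: 0.003
clk 4.13 pos [0.5879 0.0838 0.0709] lin [ 0.01 -0.    0.06] yaw 21.41 R [-0.002 -0.    -1.   ] F [-0.2 -0.4 -0.8] gap 0.0031352783039590906
```

View pics/e.png

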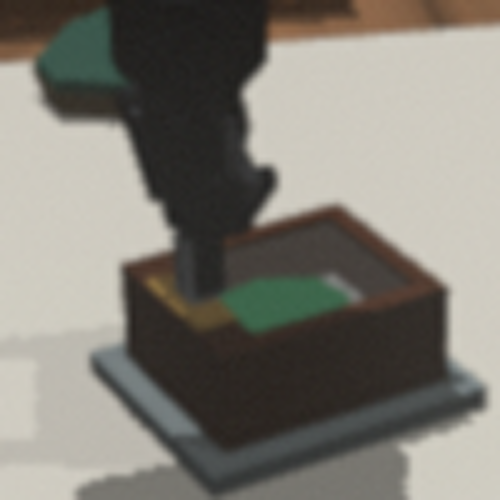

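The fingertip is on the pad at about (200,295), and the lid looks flat on the case. The force is about zero, so it has snapped over. I'll go a light 1–2 mm further to confirm the stop, then retreat straight up.

```bash
python3 -m crank '[{"linear":[0,0,0.07],"rot":[0,0,0],"hand":0},{"linear":[0,0,0.07],"rot":[0,0,0],"hand":0}]' | grep -E 'pos|force'
python3 -m crank '[{"linear":[0,0,-0.5],"rot":[0,0,0],"hand":0},{"linear":[0,0,-1.5],"rot":[0,0,0],"hand":0},{"linear":[0,0,-2.5],"rot":[0,0,0],"hand":0},{"linear":[0,0,-3.5],"rot":[0,0,0],"hand":0},{"linear":[0,0,-4.5],"rot":[0,0,0],"hand":0},{"linear":[0,0,-4.5],"rot":[0,0,0],"hand":0},{"linear":[0,0,-4.5],"rot":[0,0,0],"hand":0}]'
python3 -m crank '[{"linear":[-1,0,0],"rot":[0,0,0],"hand":0},{"linear":[-2,0,0],"rot":[0,0,0],"hand":0},{"linear":[-3,0,0],"rot":[0,0,0],"hand":0},{"linear":[-4,0,0],"rot":[0,0,0],"hand":0},{"linear":[-5,0,0],"rot":[0,0,0],"hand":0},{"linear":[-5,0,0],"rot":[0,0,0],"hand":0},{"linear":[-5,0,0],"rot":[0,0,0],"hand":0}]' | grep -E 'pos|force|clock'
python3 - <<'E'
from h import *
for n in('top','side'):
    p=capture(n)
    for l in('green_pad','brown_pad'):
        for r in place_of(p,l)[:1]: print(n,l,np.round(r['uv'],1),round(r['confidence'],2),np.round(world(p,r['uv']),4))
cv2.imwrite('pics/f.png',cv2.resize(p['img'][140:380,150:340,::-1],None,fx=2.5,fy=2.5,interpolation=cv2.INTER_CUBIC))
E
```

```text
position: [0.5887, 0.0838, 0.0705]
ft_force: [-1.7, -0.3, 4.0]
clock: 4.93
position: [0.5891, 0.0839, 0.2063]
eef_rot: [[0.931, 0.365, 0.003], [0.365, -0.931, -0.0], [0.003, 0.001, -1.0]]
ft_force: [0.2, 0.0, 0.1]
finger_gap: -0.006
clock: 5.52
position: [0.4479, 0.0289, 0.2042]
ft_force: [0.6, 0.0, 0.1]
top green_pad [217.7 219.1] 0.65 [0.5767 0.0813 0.0697]
top brown_pad [361.2 259.7] 0.85 [ 0.4817 -0.2914  0.1053]
side green_pad [229. 203.] 0.88 [0.5863 0.0888 0.0686]
side brown_pad [195.9 297.2] 0.93 [ 0.487  -0.2935  0.1039]
```

View pics/f.png

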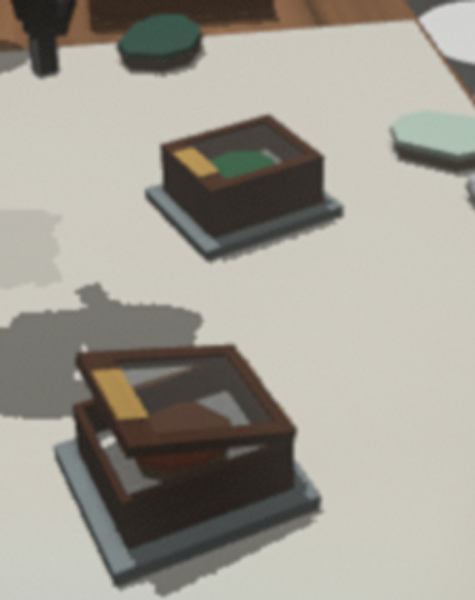

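The green lid is flat and shut (case around (240,165)). The brown lid is still ajar (around (185,390)), and the hand is well away at the upper left. I'm handing the job in.

```bash
python3 -c "
from workcell import ticket
print(ticket.close_job())"
```

```text
the job is handed in; nothing more can be done
None
```

The green stone's lid is shut and stays shut by itself. The brown stone's lid is still ajar, and the job is handed in.

- **Pressing:** I pressed the green pad with the shut fingertips and followed it outward as it came down. The force faded to about zero near the bottom, and a light 4 N push then met the stop at about z 0.0705.
- **After backing off:** With the hand away, both cameras put the green pad at about z 0.069, against an expected shut height of about 0.070. The brown pad read about 0.104–0.105, as at the start (0.104–0.106). The wrist force was near zero and the clock showed about 5.5 s.
- **Disagreement:** The two cameras differed by about 1 cm sideways on the green pad. The heights and the final picture agreed. No check failed.

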